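# Release the blue tube from its push-fit fitting

### The job

Take the blue tube out of its push-fit fitting: press the blue release lever fully down so that it holds the collet ring in, then pull the blue tube straight up out of the fitting and stand it upright, down to the bottom, in the grey funnel stand. Leave the orange tube and its lever as they are.

Things in the scene. Friction and masses are not known exactly. Their poses are not given: they have to be found in the camera images.
- blue_lever (a joint): Release lever of the fitting that holds the blue tube: a steel fork on a stiff pin, lying level over the blue collet ring with its arms either side of the tube. 0 rad = up (as found), 0.16 rad = fully down against its stop (paddle 21 mm lower). It takes about 5 N on the paddle and stays where it is left. While it is down (over 0.12 rad) it holds the collet ring in and the teeth let go of the tube; while it is up the teeth lock the tube firmly.
- blue_paddle (a point): Centre of the top face of the blue paddle, 34 mm long and 36 mm wide, at the free end of the blue lever, 73 mm above the table while up. Its x axis points, level while the lever is up, from the paddle to the tube, whose axis is 85 mm away. Press it down from above; it swings about a pin 130 mm from it, beyond the tube.
- blue_tube_grip (a point): Point on the axis of the loose blue rigid tube (16 mm diameter, 130 mm long, about 60 g), 95 mm above its lower end and 35 mm below its upper end; z along the tube, upward. It starts upright, its lower end 18 mm above the table, 37 mm deep in the brass fitting; the fork and its posts over the fitting reach 76 mm above the table, the tube is bare from there to its top at 148 mm. It must rise 60 mm to be clear.
- stand_seat (a point): Centre of the inside floor of the fixed grey funnel stand, 10 mm above the table: a round funnel mouth of 56 mm inner diameter at 66 mm above the table narrowing to a 28 mm wide bore from 40 mm above the table down; z upward.
- orange_lever (a joint): The same lever on the second, like fitting, with orange paddle, ring and tube; stays at 0 (up).
- orange_tube_grip (a point): The same point on the orange tube, which must stay in its fitting.
Things that resemble listed ones, but are neither listed nor needed, are in the scene too. Of the things that look like the part that bears blue_tube_grip, the smallest one is meant.

How it is judged:
By the outcome, as a careful person would: the job done as asked, in the order asked, and still so for the second after the job is handed in, with the robot touching nothing.
It also fails if it takes over 51 s, if anything falls off the work surface, if the arm or the gripper's body presses on something with over 40 N, if the wrist force passes 120 N, or if a joint passes its speed limit or range.

### The arm

A 6-joint arm with a two-finger parallel gripper is mounted at the origin on a cart in front of the work surface, level with it; the furniture and walls round the work are solid. World frame = base frame: x ahead of the robot, y to its left, z up, the work surface at z = 0. Lengths are in m, angles in rad, forces in N, time in s.
With the tool pointing down it reaches from about 0.35 to 0.975 m from the base axis. Payload 4.9 kg.
Tool frame: the origin (TCP) lies on the front face of the gripper's body, between the roots of the fingers; the fingertips stand ctrl.finger_overhang ahead of it and the grasp point (between the pads) lies 54 mm ahead of it (ctrl.finger_overhang is the distance from the TCP to the fingertips, in m); z points along the fingers, y is the line along which they close (so a half turn about z gives the same grasp; the last joint's range is limited). The gripper opens to 85 mm and grips with 20 to 120 N. Pads are 22 mm wide; open, the fingers measure 114 mm over their backs; the gripper's body (76 mm by 85 mm) begins 54 mm behind the grasp point. The pads swing forward as they close: fully open they stand 13 mm farther back than shut.
Start: joints at [1.01, 0.053, 1.613, -0, 1.476, -0.119], TCP at [0.267, 0.565, 0.304] pointing down, gripper open.
Joint ranges: [-3.01, 3.01], [-1.01, 2.22], [0.06, 2.58], [-1.02, 4.17], [0.09, 2.62], [-3.14, 3.14]. Speed limits (rad/s): [2.57, 2.57, 3.14, 3.14, 3.14, 3.14].

### API

Orientations are given as a rotation vector (axis times angle).
In Python, from station import ctrl, vision gives the robot as it stands. The module is installed in compiled form; this text tells all that it offers.
- The arm moves only by the tool drive_tool, never from a script. Its argument "rows" is a list of rows, each a list of 2 entries, a list of its own where there are three numbers: the shift along the tool's x, y, z in m, then the turn about the tool's z in rad. A call has 1 to 10 rows; each row shifts and turns the commanded pose from where the row before left it, along the tool's axes as they then stand; what a row does not reach is not made up. A row lasts 1/10 s, in which the tool goes at most 50 mm and 8.59 degrees, less where a joint would pass 70% of its speed; a pose out of reach is approached as far as the arm can. A call with a gripper value outside its range is refused whole. "jaw" is the closure, from 0 (fully open) to 1 (shut), set as the call begins (left out, the last holds). The fingers move at their own pace and stop on an object; "grip_force" is the grip in N (left out, the last holds). Time passes only in rows, so rows that do not move let the fingers close. It gives the time, the measured TCP pose, the force, the opening and the grip force at its end, in the units of the state.
- ctrl.get_obs(): the state, without advancing time (a new reading comes with each control period).
- vision.get_image(name): name is "side" or "top"; returns a dict with "image" (384x512x3 uint8, blue, green, red), "vertical_fov" (degrees; the focal length in pixels is half the picture's height over the tangent of half this angle, whatever the lens; pixels are square), "cx", "cy" (the principal point, pixels), "R" (3x3) and "t" (3): a world point X has camera coordinates R X + t. Camera axes: x right, y down, z forward; pixel columns grow to the right and rows downward; lengths in m; the calibration is good to about 2 mm. A picture is of the moment at which its call begins. There is no depth.
- ctrl.finish_job(): hands the job in; it is judged then, once.
The state is a dict: "t": time; "q": joint angles; "dq": joint speeds; "effort": joint torques, N m; "tool_pos": TCP position; "tool_rot": TCP orientation; "contact_force": force on the tool from outside, world axes, zero at the start; "wrist_torque": the same for the moment, N m; "opening": finger opening in m; "grip_force": force on a finger pad.
Only numpy, scipy, OpenCV 4.12 (cv2) and the standard library are available. Lean on these libraries where they do the work, as an engineer would, in place of code of your own. Each camera call takes 0.05 s, during which the arm holds its last target. There are 200 camera calls.

## Working session

There is one attempt and no reset: what is moved stays moved. The work goes in short steps, Python scripts to look and compute and a tool call to move; the robot and the scene stay as the last step left them, time stands still between calls to the robot, and variables do not carry over. Pictures are saved under pics/ and viewed, at most 10 in all, crops included, and the job is handed in when it is done.

Besides the shell and the picture viewer there is one more tool, called after "Call:" by a JSON object that holds its "method" and its "body", one argument or row to a line. drive_tool: Moves the arm, as the interface text tells. Its arguments: {"type":"object","properties":{"rows":{"type":"array","items":{"type":"array"}},"jaw":{"type":"number"},"grip_force":{"type":"number"}},"required":["rows"]}

```bash
mkdir -p pics
cat > h.py <<'E'
import numpy as np, cv2, pickle
from station import ctrl, vision
def snap(n,tag):
    d=vision.get_image(n); cv2.imwrite(f'pics/{tag}.png',d['image']); pickle.dump(d,open(f'pics/{tag}.pkl','wb')); return d
def load(tag): return pickle.load(open(f'pics/{tag}.pkl','rb'))
def f(d): return d['image'].shape[0]/2/np.tan(np.radians(d['vertical_fov'])/2)
def ray(d,u,v):
    R=np.array(d['R']);t=np.array(d['t'])
    return -R.T@t, R.T@np.array([(u-d['cx'])/f(d),(v-d['cy'])/f(d),1])
def atz(d,u,v,z):
    c,r=ray(d,u,v); return c+r*(z-c[2])/r[2]
def proj(d,X):
    p=np.array(d['R'])@np.array(X)+np.array(d['t']); return f(d)*p[0]/p[2]+d['cx'],f(d)*p[1]/p[2]+d['cy']
E
python3 - <<'E'
from h import *
for n in('top','side'):
    d=snap(n,n+'0'); print(n,d['vertical_fov'],d['cx'],d['cy'],ray(d,d['cx'],d['cy']))
    cv2.imwrite(f'pics/{n}0b.png',cv2.resize(d['image'],(800,600),interpolation=cv2.INTER_CUBIC))
print(ctrl.get_obs(),ctrl.finger_overhang)
E
```

```text
top 49.06968233106868 252.5831237179534 191.6046458492549 (array([0.3074853 , 0.22379449, 1.0540926 ]), array([ 0.18180885, -0.02989884, -0.98287924]))
side 47.67988296642015 254.58359312135914 187.80462840828991 (array([ 0.21218909, -0.43185435,  0.65941974]), array([ 0.30871537,  0.70913547, -0.63389407]))
{'t': 0.1, 'q': array([ 1.01000374e+00,  5.33019142e-02,  1.61415204e+00,  1.68532821e-05,
        1.47599328e+00, -1.18987457e-01]), 'dq': array([-6.10465681e-04, -1.19465946e-04, -2.54275645e-03,  8.82918364e-05,
        1.43685358e-03, -4.31965958e-04]), 'effort': array([-1.07446019e-04, -3.94896305e+01, -3.71367288e+01, -9.63279172e-05,
        3.85188177e-03, -8.30983964e-06]), 'tool_pos': array([0.26699393, 0.56463043, 0.30278174]), 'tool_rot': array([-6.88218724e-01, -3.06463181e+00,  2.73717918e-03]), 'contact_force': array([-0.68148836,  0.53067884, -0.30848649]), 'wrist_torque': array([-1.82902729e-02,  6.76920146e-05, -2.08184859e-02]), 'grip_force': 0.0, 'opening': 0.0854286235346112} 0.0726
```

View pics/top0b.png

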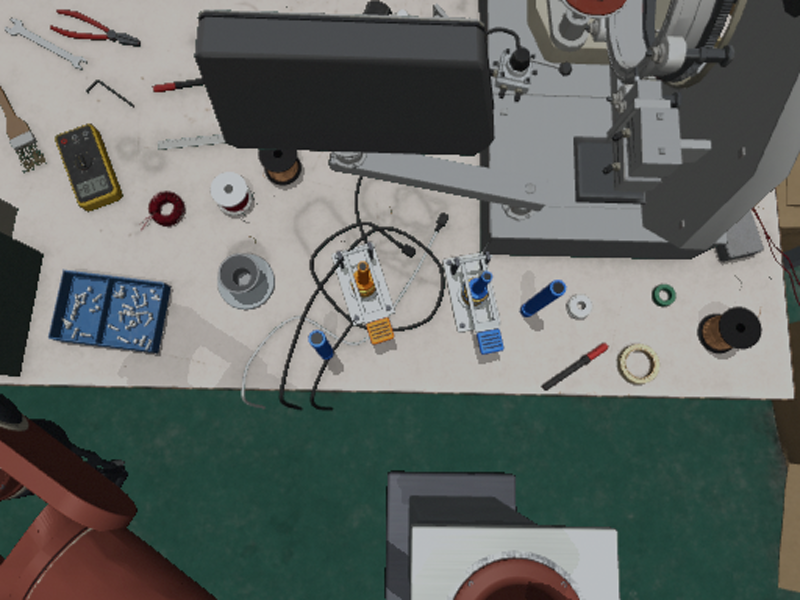

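View pics/side0b.png

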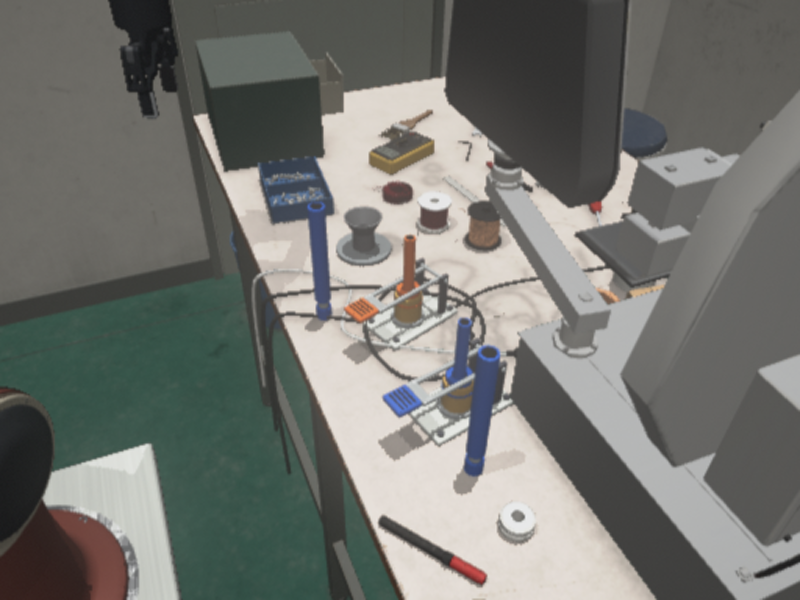

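The top view shows the blue fitting at about (480,285), with its paddle at (489,341). The orange fitting is at (363,285) and the grey stand at (243,278). Two larger blue decoy tubes stand at (540,298) and (320,345). I'll enlarge the crops to read the pixels.

Run:
```python
from h import *
def crop(tag,x0,x1,y0,y1,s,out):
    im=cv2.resize(load(tag)['image'][y0:y1,x0:x1],None,fx=s,fy=s,interpolation=cv2.INTER_CUBIC)
    for x in range(x0,x1,10): cv2.line(im,((x-x0)*s,0),((x-x0)*s,4 if x%50 else 12),(0,0,255),1); 
    for y in range(y0,y1,10): cv2.line(im,(0,(y-y0)*s),(4 if y%50 else 12,(y-y0)*s),(0,0,255),1)
    cv2.imwrite(f'pics/{out}.png',im)
a=load('top0')
crop('top0',130,370,150,240,3,'c1'); 
crop('top0',270,370,155,230,8,'c2')
crop('side0',150,350,120,310,3,'c3')
```

```text
(no output)
```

View pics/c2.png

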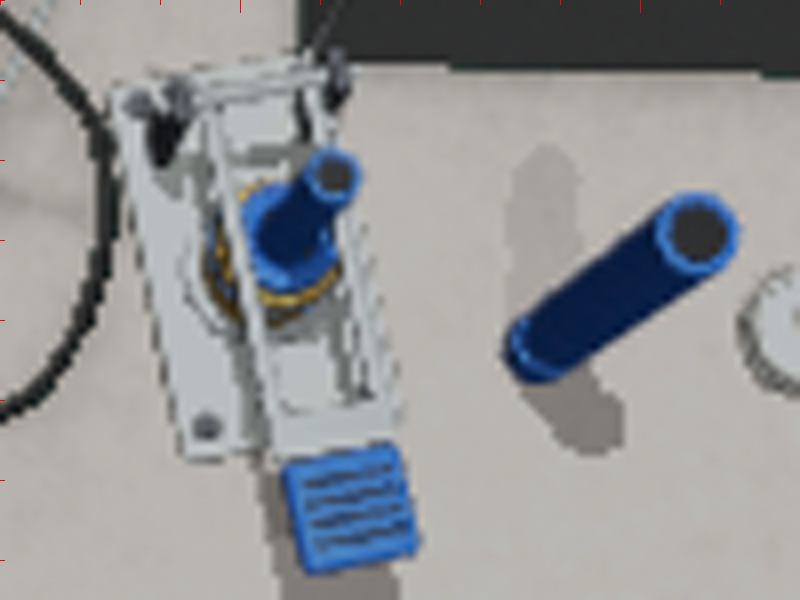

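View pics/c3.png

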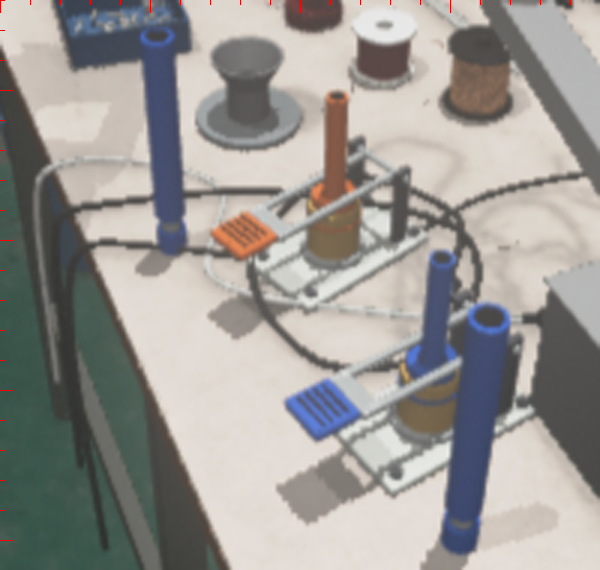

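View pics/c1.png

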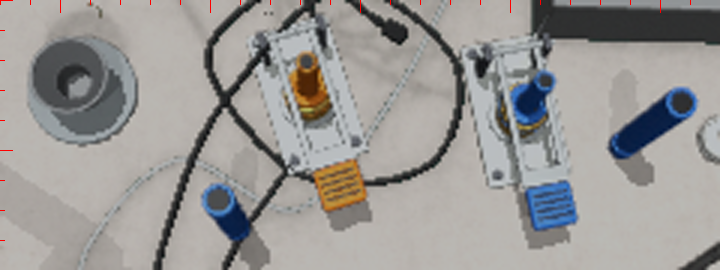

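```bash
cat >> h.py <<'E'
def tri(ps):
    A=np.zeros((3,3));b=np.zeros(3)
    for d,u,v in ps:
        c,r=ray(d,u,v); r=r/np.linalg.norm(r); P=np.eye(3)-np.outer(r,r); A+=P;b+=P@c
    X=np.linalg.solve(A,b); return X,[np.round(np.array(proj(d,X))-(u,v),1) for d,u,v in ps]
E
python3 - <<'E'
from h import *
np.set_printoptions(precision=4,suppress=True)
T=load('top0');S=load('side0')
c2=lambda u,v:((u+.5)/8-.5+270,(v+.5)/8-.5+155)
c1=lambda u,v:((u+.5)/3-.5+130,(v+.5)/3-.5+150)
c3=lambda u,v:((u+.5)/3-.5+150,(v+.5)/3-.5+120)
for n,t,s,z in[('btube',c2(333,177),c3(442,258),.148),('paddle',c2(351,508),c3(322,408),.073),('stand',c1(71,74),c3(248,58),.066),('decoyR',c2(697,235),c3(489,318),.2),('decoyL',c1(218,200),c3(157,37),.2),('otube',c1(306,62),c3(337,97),.148),('opad',c1(341,185),c3(245,236),.073)]:
    print(n,tri([(T,*t),(S,*s)]),'top@z',atz(T,*t,z),'side@z',atz(S,*s,z))
print('decR bottom',atz(T,*c2(535,350),0),'monitor low edge/arm',[atz(T,u*.64,v*.64,z) for u,v,z in((485,150,.3),(490,250,.15),(490,250,.1))])
print('corners',[atz(T,*c2(*p),.073)[:2] for p in((285,465),(393,445),(417,548),(310,573))])
E
```

```text
btube (array([0.5117, 0.0667, 0.1474]), [array([ 0., -0.]), array([-0.,  0.])]) top@z [0.5115 0.0668 0.148 ] side@z [0.5115 0.0661 0.148 ]
paddle (array([0.4288, 0.0489, 0.0696]), [array([-0. ,  0.1]), array([ 0.2, -0. ])]) top@z [0.4287 0.0495 0.073 ] side@z [0.4273 0.0462 0.073 ]
stand (array([0.5265, 0.4321, 0.0643]), [array([-0.1,  0.4]), array([ 0.4, -0.1])]) top@z [0.5271 0.4316 0.066 ] side@z [0.5245 0.4296 0.066 ]
decoyR (array([ 0.4893, -0.0232,  0.1876]), [array([ 0. , -0.1]), array([-0.1,  0. ])]) top@z [ 0.4865 -0.0196  0.2   ] side@z [ 0.4822 -0.0339  0.2   ]
decoyL (array([0.4132, 0.3006, 0.1873]), [array([-0. ,  0.2]), array([ 0.2, -0. ])]) top@z [0.4121 0.2993 0.2   ] side@z [0.4073 0.2809 0.2   ]
otube (array([0.5218, 0.2433, 0.147 ]), [array([-0. ,  0.1]), array([ 0.1, -0. ])]) top@z [0.5219 0.2432 0.148 ] side@z [0.5209 0.242  0.148 ]
opad (array([0.4417, 0.215 , 0.069 ]), [array([-0. ,  0.1]), array([ 0.1, -0. ])]) top@z [0.4413 0.215  0.073 ] side@z [0.4399 0.2106 0.073 ]
decR bottom [ 0.4897 -0.0232  0.    ] monitor low edge/arm [array([0.6353, 0.0931, 0.3   ]), array([0.5493, 0.0614, 0.15  ]), array([0.5627, 0.0524, 0.1   ])]
corners [array([0.441 , 0.0689]), array([0.4476, 0.0368]), array([0.4172, 0.0301]), array([0.4092, 0.0618])]
```

The tube-to-paddle distance comes out at 85 mm and the triangulated heights match, so I'll turn the tool to align with the world axes, shut the jaw and move over the paddle.

Call:
{"method": "drive_tool", "body": {
  "rows": [
    [[0, 0, 0], -0.147],
    [[0, 0, 0], -0.147],
    [[0, 0, 0], -0.147],
    [[-0.012, -0.043, 0], 0],
    [[-0.013, -0.043, 0], 0],
    [[-0.013, -0.043, 0], 0],
    [[-0.013, -0.043, 0], 0],
    [[-0.013, -0.043, 0], 0],
    [[-0.013, -0.043, 0], 0],
    [[-0.013, -0.043, 0], 0]
  ],
  "jaw": 1
}}

```text
t: 1.1
tool_pos: [0.3568, 0.2622, 0.3034]
tool_rot: [-0.0, -3.141, 0.0]
contact_force: [1.2, -0.1, 0.4]
opening: 0.0002
grip_force: 0.0
```

Call:
{"method": "drive_tool", "body": {
  "rows": [
    [[-0.013, -0.043, 0], 0],
    [[-0.013, -0.043, 0], 0],
    [[-0.013, -0.043, 0], 0],
    [[-0.013, -0.043, 0], 0],
    [[-0.013, -0.043, 0], 0],
    [[0, 0, 0.04], 0],
    [[0, 0, 0.04], 0],
    [[0, 0, 0.03], 0],
    [[0, 0, 0], 0],
    [[0, 0, 0], 0]
  ]
}}

```text
t: 2.1
tool_pos: [0.4216, 0.0489, 0.194]
tool_rot: [-0.001, -3.141, -0.0]
contact_force: [0.1, 0.7, 1.3]
opening: 0.0003
grip_force: 0.0
```

Call:
{"method": "drive_tool", "body": {
  "rows": [
    [[-0.002, 0, 0.02], 0],
    [[0, 0, 0.02], 0],
    [[0, 0, 0.004], 0],
    [[0, 0, 0.004], 0],
    [[0, 0, 0.004], 0],
    [[0, 0, 0.003], 0],
    [[0, 0, 0], 0]
  ]
}}

```text
t: 2.8
tool_pos: [0.4249, 0.0488, 0.1401]
tool_rot: [0.001, 3.138, -0.0]
contact_force: [0.3, 0.8, 2.6]
opening: -0.0005
grip_force: 1.0
```

Call:
{"method": "drive_tool", "body": {
  "rows": [
    [[0, 0, 0.004], 0],
    [[0, 0, 0.004], 0],
    [[0, 0, 0.004], 0],
    [[0, 0, 0], 0]
  ]
}}

```text
t: 3.2
tool_pos: [0.4236, 0.0488, 0.1263]
tool_rot: [-0.001, -3.141, 0.0]
contact_force: [-0.2, 0.2, 3.0]
opening: -0.0002
grip_force: 1.0
```

Call:
{"method": "drive_tool", "body": {
  "rows": [
    [[0, 0, 0.002], 0],
    [[0, 0, 0.002], 0],
    [[0, 0, 0.002], 0],
    [[0, 0, 0], 0]
  ]
}}

```text
t: 3.6
tool_pos: [0.4242, 0.0488, 0.1238]
tool_rot: [-0.001, -3.139, 0.0]
contact_force: [-10.4, 0.2, 25.0]
opening: -0.0
grip_force: 13.0
```

The contact force rose to 25 N at the expected height, so the lever is on its stop. I'll retract, half open the jaw, move over the tube and check the lever.

Call:
{"method": "drive_tool", "body": {
  "rows": [
    [[0, 0, -0.02], 0],
    [[0, 0, -0.04], 0],
    [[0, 0, -0.045], 0],
    [[0, 0, -0.015], 0],
    [[-0.03, 0.006, 0], 0],
    [[-0.03, 0.006, 0], 0],
    [[-0.0275, 0.006, 0], 0],
    [[0, 0, 0], 0],
    [[0, 0, 0], 0]
  ],
  "jaw": 0.5
}}

```text
t: 4.5
tool_pos: [0.5104, 0.0668, 0.2389]
tool_rot: [-0.001, -3.137, 0.0]
contact_force: [-0.0, -0.1, 0.3]
opening: 0.0425
grip_force: 0.0
```

Run:
```python
from h import *
d=snap('side','s1'); x0,x1,y0,y1=220,370,150,300
cv2.imwrite('pics/s1b.png',cv2.resize(d['image'][y0:y1,x0:x1],None,fx=4,fy=4,interpolation=cv2.INTER_CUBIC))
o=ctrl.get_obs(); print(o['tool_pos'],o['opening'],o['t'])
```

```text
[0.51008938 0.06672441 0.23926863] 0.042714937303878 4.55
```

View pics/s1b.png

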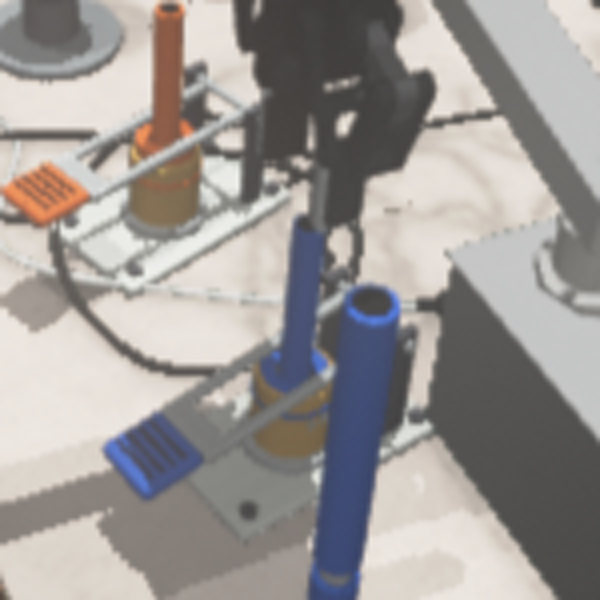

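The blue lever is down: its paddle is lower, with its centre at about (155,455) in the crop. The tube top at (306,222) is unmoved and the jaw straddles it. I'll descend and grip.

Call:
{"method": "drive_tool", "body": {
  "rows": [
    [[-0.0015, 0, 0.02], 0],
    [[0, 0, 0.02], 0],
    [[0, 0, 0.02], 0],
    [[0, 0, 0.01], 0],
    [[0, 0, 0], 0]
  ]
}}

```text
t: 5.05
tool_pos: [0.5109, 0.0667, 0.1689]
tool_rot: [-0.002, -3.137, -0.0]
contact_force: [-0.2, -0.5, -0.0]
opening: 0.0428
grip_force: 0.0
```

Call:
{"method": "drive_tool", "body": {
  "rows": [
    [[0, 0, 0], 0],
    [[0, 0, 0], 0],
    [[0, 0, 0], 0],
    [[0, 0, 0], 0],
    [[0, 0, 0], 0],
    [[0, 0, 0], 0]
  ],
  "jaw": 1,
  "grip_force": 50
}}

```text
t: 5.65
tool_pos: [0.5137, 0.0668, 0.1724]
tool_rot: [0.001, 3.139, -0.0]
contact_force: [-0.0, 0.2, 6.1]
opening: 0.0145
grip_force: 48.7
```

Call:
{"method": "drive_tool", "body": {
  "rows": [
    [[0, 0, -0.003], 0],
    [[0, 0, -0.004], 0],
    [[0, 0, -0.004], 0],
    [[0, 0, -0.004], 0]
  ]
}}

```text
t: 6.05
tool_pos: [0.5127, 0.0667, 0.1859]
tool_rot: [-0.001, -3.141, 0.0]
contact_force: [-0.1, -0.4, -1.4]
opening: 0.0148
grip_force: 48.7
```

Call:
{"method": "drive_tool", "body": {
  "rows": [
    [[0, 0, -0.008], 0],
    [[0, 0, -0.01], 0],
    [[0, 0, -0.012], 0],
    [[0, 0, -0.012], 0],
    [[0, 0, -0.015], 0],
    [[0, 0, -0.02], 0],
    [[0, 0, -0.025], 0],
    [[0, 0, -0.025], 0],
    [[0, 0, -0.008], 0],
    [[0, 0, 0], 0]
  ]
}}

```text
t: 7.05
tool_pos: [0.5134, 0.0668, 0.3231]
tool_rot: [0.001, 3.138, 0.0]
contact_force: [1.0, -0.1, -0.2]
opening: 0.0148
grip_force: 48.7
```

Run:
```python
from h import *
d=snap('side','s2'); x0,x1,y0,y1=170,370,110,300
cv2.imwrite('pics/s2b.png',cv2.resize(d['image'][y0:y1,x0:x1],None,fx=3,fy=3,interpolation=cv2.INTER_CUBIC))
print(proj(d,(.4287,.0495,.073)),proj(d,(.4287,.0495,.052)))
print(ctrl.get_obs()['tool_pos'])
```

```text
(np.float64(257.01714950856945), np.float64(254.15198749586)) (np.float64(256.8259996976907), np.float64(261.9339973322984))
[0.5128175  0.06680966 0.32122699]
```

View pics/s2b.png

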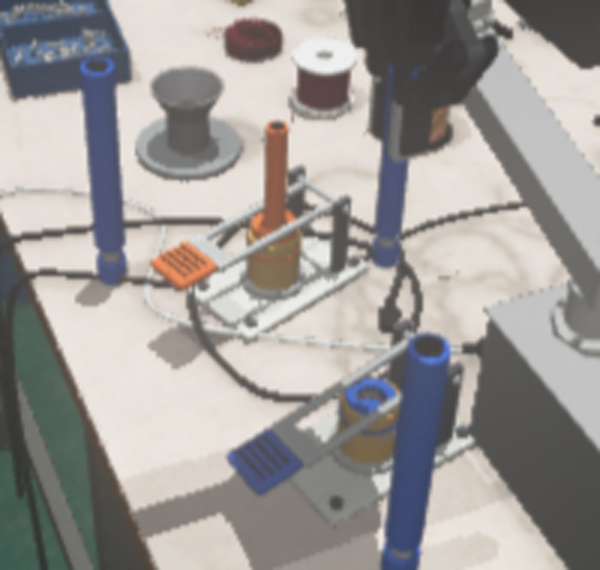

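The tube is clear and held, with its lower end at (385,255). The lever is still down, and the orange tube and lever are untouched. Before crossing I'll check the clearance to the monitor.

Run:
```python
from h import *
np.set_printoptions(precision=4,suppress=True)
T=load('top0');S=load('side0');d=load('s2')
print('mon RL',tri([(T,314,97),(S,374,131)]),'mon LL',tri([(T,145,92),(S,286,66)]))
print('edge at z',[(z,atz(T,230,96,z)) for z in(.25,.35,.45,.55)])
print('bottom expect',proj(d,(.5117,.0667,.168)),'seen',(385.5/3-.5+170,258.5/3-.5+110))
for z in(.066,):print(proj(S,(.5265,.4315,z)))
print('stand base disc', atz(T,(83.5)/3-.5+130,(89.5)/3-.5+150,0.004), atz(S,(249.5)/3-.5+150,(117)/3-.5+120,.004))
```

```text
mon RL (array([0.6533, 0.0777, 0.2619]), [array([ 0.7, -1.5]), array([-1.9,  0.6])]) mon LL (array([0.6593, 0.4222, 0.2393]), [array([-0.1,  0.4]), array([ 0.4, -0.1])])
edge at z [(0.25, array([0.6522, 0.2482, 0.25  ])), (0.35, array([0.6093, 0.2451, 0.35  ])), (0.45, array([0.5664, 0.2421, 0.45  ])), (0.55, array([0.5236, 0.2391, 0.55  ]))]
bottom expect (np.float64(297.80873824341575), np.float64(196.86908769283414)) seen (298.0, 195.66666666666669)
(np.float64(232.82643909631486), np.float64(138.45197904071324))
stand base disc [0.5281 0.4338 0.004 ] [0.5254 0.4329 0.004 ]
```

Call:
{"method": "drive_tool", "body": {
  "rows": [
    [[0.015, 0.015, 0], 0],
    [[0.015, 0.03, 0], 0],
    [[0, 0.04, 0], 0],
    [[0, 0.04, 0], 0],
    [[0, 0.04, 0], 0],
    [[0, 0.04, 0], 0],
    [[0, 0.04, 0], 0],
    [[0, 0.04, 0], 0],
    [[0, 0.03, 0], 0],
    [[0, 0.02, 0], 0]
  ]
}}

```text
t: 8.1
tool_pos: [0.482, 0.4035, 0.3181]
tool_rot: [0.001, -3.138, 0.003]
contact_force: [0.2, 0.1, -1.1]
opening: 0.0149
grip_force: 48.9
```

Call:
{"method": "drive_tool", "body": {
  "rows": [
    [[-0.01, 0.015, 0], 0],
    [[-0.015, 0.012, 0], 0],
    [[-0.015, 0.004, 0], 0],
    [[-0.005, 0, 0], 0],
    [[0, 0, 0], 0],
    [[0, 0, 0], 0],
    [[0, 0, 0], 0]
  ]
}}

```text
t: 8.8
tool_pos: [0.5276, 0.4324, 0.3207]
tool_rot: [-0.001, -3.141, 0.0]
contact_force: [0.3, 0.2, -0.5]
opening: 0.0149
grip_force: 48.9
```

Run:
```python
from h import *
a=snap('side','s3')['image'][70:190,170:300]; b=snap('top','t3')['image'][120:240,90:220]
cv2.imwrite('pics/m3.png',np.hstack([cv2.resize(i,None,fx=3,fy=3,interpolation=cv2.INTER_CUBIC) for i in(a,b)]))
o=ctrl.get_obs();print(o['tool_pos'],o['t'],proj(load('s3'),(.5268,.4325,.066)),proj(load('s3'),(*o['tool_pos'][:2],o['tool_pos'][2]-.1525)))
```

```text
[0.52770786 0.43258988 0.32108073] 8.9 (np.float64(232.79730857109612), np.float64(138.22475504906868)) (np.float64(232.3287688413019), np.float64(101.23100286371884))
```

View pics/m3.png

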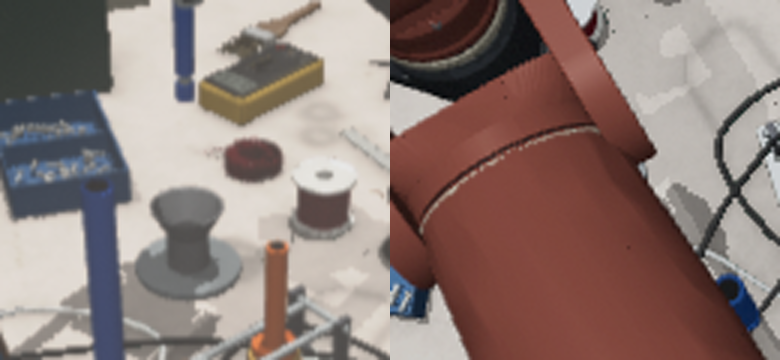

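The tube's lower end is at (184,98) in the left panel, directly over the funnel at (187,205). The top view is hidden by the arm. I'll lower it.

Call:
{"method": "drive_tool", "body": {
  "rows": [
    [[0, 0, 0.02], 0],
    [[0, 0, 0.025], 0],
    [[0, 0, 0.025], 0],
    [[0, 0, 0.02], 0],
    [[0, 0, 0.01], 0],
    [[0, 0, 0.01], 0],
    [[0, 0, 0.01], 0],
    [[0, 0, 0.01], 0],
    [[0, 0, 0], 0]
  ]
}}

```text
t: 9.8
tool_pos: [0.5275, 0.4324, 0.1893]
tool_rot: [-0.001, -3.14, 0.002]
contact_force: [-0.6, -0.0, -0.6]
opening: 0.0147
grip_force: 48.9
```

Call:
{"method": "drive_tool", "body": {
  "rows": [
    [[0, 0, 0.006], 0],
    [[0, 0, 0.006], 0],
    [[0, 0, 0.005], 0],
    [[0, 0, 0.003], 0],
    [[0, 0, 0], 0]
  ]
}}

```text
t: 10.3
tool_pos: [0.5278, 0.4326, 0.1701]
tool_rot: [-0.001, -3.141, 0.001]
contact_force: [0.3, -0.1, -0.2]
opening: 0.0144
grip_force: 48.9
```

Call:
{"method": "drive_tool", "body": {
  "rows": [
    [[0, 0, 0.003], 0],
    [[0, 0, 0.002], 0],
    [[0, 0, 0.002], 0],
    [[0, 0, 0], 0]
  ]
}}

```text
t: 10.7
tool_pos: [0.5284, 0.4329, 0.1644]
tool_rot: [0.001, 3.141, 0.001]
contact_force: [1.1, -0.7, 1.0]
opening: 0.0147
grip_force: 49.1
```

Call:
{"method": "drive_tool", "body": {
  "rows": [
    [[0, 0, 0.0015], 0],
    [[0, 0, 0.0015], 0],
    [[0, 0, 0], 0],
    [[0, 0, 0], 0]
  ]
}}

```text
t: 11.1
tool_pos: [0.529, 0.4332, 0.1643]
tool_rot: [0.001, 3.139, 0.001]
contact_force: [-2.8, -2.5, 11.8]
opening: 0.0146
grip_force: 50.4
```

The tube is on the floor of the stand with 12 N of contact. I'll ease the press, then release.

Call:
{"method": "drive_tool", "body": {
  "rows": [
    [[0, 0, -0.0015], 0],
    [[0, 0, 0], 0],
    [[0, 0, 0], 0]
  ],
  "grip_force": 20
}}

```text
t: 11.4
tool_pos: [0.5287, 0.4331, 0.1644]
tool_rot: [0.001, 3.14, 0.001]
contact_force: [-1.0, -1.1, 8.1]
opening: 0.0146
grip_force: 49.5
```

Call:
{"method": "drive_tool", "body": {
  "rows": [
    [[0, 0, 0], 0],
    [[0, 0, 0], 0],
    [[0, 0, 0], 0],
    [[0, 0, 0], 0]
  ],
  "jaw": 0.6
}}

```text
t: 11.8
tool_pos: [0.5279, 0.4326, 0.1618]
tool_rot: [-0.001, -3.141, 0.001]
contact_force: [-0.6, 0.5, -0.3]
opening: 0.034
grip_force: 0.0
```

Run:
```python
from h import *
a=snap('side','s4')['image'][70:190,170:330]
cv2.imwrite('pics/m4.png',cv2.resize(a,None,fx=4,fy=4,interpolation=cv2.INTER_CUBIC))
```

```text
(no output)
```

View pics/m4.png

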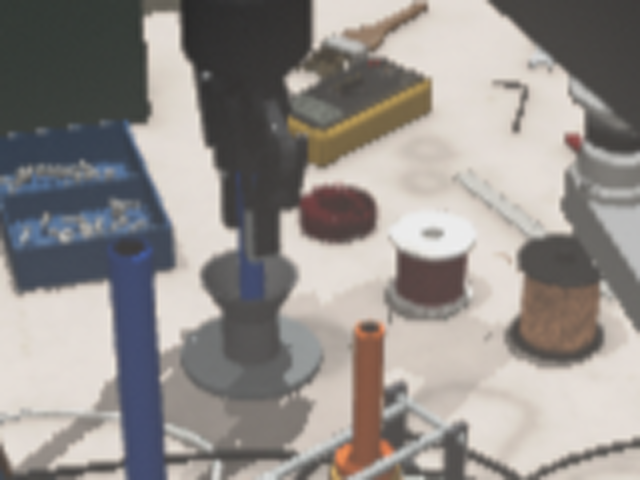

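The tube stands in the funnel at about (250,280), between the open pads. I'll rise straight up and away.

Call:
{"method": "drive_tool", "body": {
  "rows": [
    [[0, 0, -0.008], 0],
    [[0, 0, -0.015], 0],
    [[0, 0, -0.025], 0],
    [[0, 0, -0.03], 0],
    [[0, 0, -0.03], 0],
    [[0, 0, -0.03], 0],
    [[0, 0, 0], 0],
    [[0, 0, 0], 0]
  ]
}}

```text
t: 12.65
tool_pos: [0.5285, 0.4331, 0.303]
tool_rot: [0.001, 3.138, 0.003]
contact_force: [-0.4, -0.4, -1.0]
opening: 0.0344
grip_force: 0.0
```

Run:
```python
from h import *
d=snap('side','s5');a=d['image'][70:270,170:350]
cv2.imwrite('pics/m5.png',cv2.resize(a,None,fx=3,fy=3,interpolation=cv2.INTER_CUBIC))
for z in(.14,.066):print([ (c+.5-o)*3-.5 for c,o in zip(proj(d,(.5275,.4325,z)),(170,70))])
o=ctrl.get_obs();print(o['t'],o['tool_pos'],o['contact_force'])
```

```text
[np.float64(188.47718263505286), np.float64(127.02948637333012)]
[np.float64(190.1784484192274), np.float64(205.50438981258236)]
12.7 [0.5280109  0.43270356 0.30078245] [ 0.60299524 -0.48506701 -0.98051655]
```

View pics/m5.png

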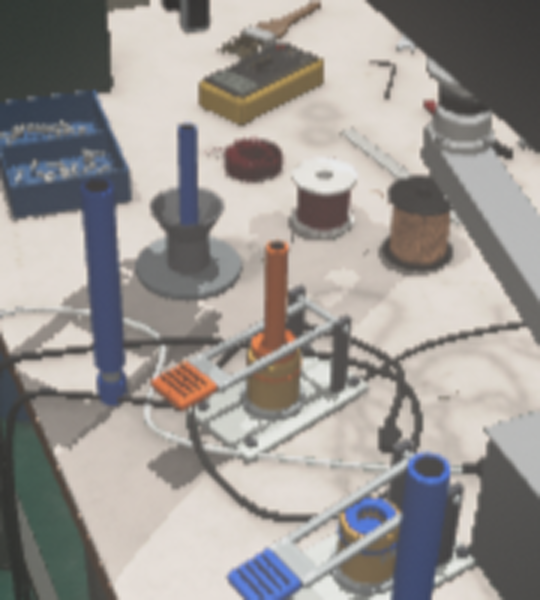

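The tube stands upright in the stand, with its top at (188,128) against an expected (188,127) for a fully seated tube. The orange set is untouched, the blue lever is down and the robot is clear of everything.

```bash
python3 -c "
from station import ctrl
print(ctrl.finish_job())"
```

```text
the job is handed in; nothing more can be done
None
```

The job is handed in at about 13 s: the blue lever is pressed fully down, the blue tube is out of its fitting and stands upright at the bottom of the grey funnel stand, and the orange tube and lever are untouched.

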